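# Turn a sample-box lid over on the turn-over ramp

## Task

A washed oblong dark steel box lid lies on the lab bench with its hollow side up, where it gathers dust. Set it, still hollow side up and lengthways, on the upper shelf of the grey turn-over ramp, then push it over the edge and down the slope so that it tips over and lies flat, hollow side down, on the ramp's lower landing. Leave the other oblong lid, which already lies hollow side down, where it is.

Things in the scene. Friction and masses are not known exactly. Their poses are not given: they have to be found in the camera images.
- lid: Lid to turn over: oblong dark steel tray 80 x 46 mm, 18 mm high, 3 mm walls and bottom, about 70 g. Starts flat on the bench, open hollow up. Origin: centre of its closed outer face (underneath at the start, on top once turned); x along its length, y along its 46 mm width (grip across it), z out of the hollow (up at the start). A small square lid, 46 mm, lies about too: not that one.
- ramp: Fixed grey ramp, 110 mm wide, no side walls. Origin on the bench below the slope's upper edge, mid-width; z up, x points down the ramp. Shelf: x -110 to 0 mm, top 56 mm above the bench, black line near its outer end. Slope: 56 degrees down, x 0 to 34. Groove: x 34 to 58, floor 6 mm above the bench. Landing: x 58 to 198, top 20 mm above the bench.
- landing (a point): Middle of the landing's top, ramp x = 128 mm. Push the lid's end wall with two fingertips 28 mm apart across the ramp, 8 to 12 mm above the shelf (not lower), at 30 to 60 mm/s: its front drops into the groove, it leans on the slope, its rear up to 16 mm above the shelf. Pushing on level to ramp x = 105 mm tips it over the groove's edge onto the landing. Pushed fast, it jumps the groove.
- lid_turned: A second lid of the same shape and size, 80 x 46 x 18 mm, already hollow down: a plain closed face shows from above. Not to be moved. Origin: centre of its underside, z up, x along its length.

How it is judged:
On the way, in this order (a step that is already met when the one before it is completed fails the run):
1. the lid rests on the ramp's upper shelf, hollow side up and lengthways (x of lid in the frame of ramp between -0.1 and -0.01 m and y of lid in the frame of ramp between -0.045 and 0.045 m and z of lid in the frame of ramp between 0.051 and 0.062 m and angle between lid's own z axis and vertical below 0.17 rad and angle between the x axis of lid and the x axis of ramp, either way round below 0.5 rad and linear speed of lid below 0.03 m/s and angular speed of lid below 0.3 rad/s), for 0.2 s.
2. the lid goes over the edge and down the slope, tipping over (x of lid in the frame of ramp between -0.01 and 0.09 m and angle between lid's own z axis and vertical between 0.6 and 2.3 rad and contact force between lid and ramp above 0.02 N).
At the end, for the whole second after the job is handed in: The lid lies at rest on the landing, hollow down, flat within 10 degrees: its centre 65 to 170 mm along the ramp's x and within 60 mm of its middle line, its closed face 32 to 44 mm above the bench. The other oblong lid has not moved more than 20 mm (x of lid in the frame of ramp between 0.065 and 0.17 m and y of lid in the frame of ramp between -0.06 and 0.06 m and z of lid in the frame of ramp between 0.032 and 0.044 m and angle between lid's own z axis and vertical above 2.97159 rad and linear speed of lid below 0.03 m/s and angular speed of lid below 0.3 rad/s); the robot touches nothing.
It fails at once if the other oblong lid is moved by more than 20 mm (distance of lid_turned from where it was at the start of the episode above 0.02 m).
It also fails if it takes over 59 s, if anything falls off the work surface, if the arm or the gripper's body presses on something with over 40 N, if the wrist force passes 120 N, or if a joint passes its speed limit or range.

## Robot

A 6-joint arm with a two-finger parallel gripper is mounted at the origin on the work surface. World frame = base frame: x ahead of the robot, y to its left, z up, the work surface at z = 0. Lengths are in m, angles in rad, forces in N, time in s.
With the tool pointing down it reaches from about 0.25 to 0.775 m from the base axis. Payload 4 kg.
Tool frame: the origin (TCP) lies at the very end of the fingers, on their centre line; the grasp point (between the pads) lies 19 mm behind it (robot.tcp_to_grasp is the distance from the TCP to the grasp point, in m); z points along the fingers, y is the line along which they close (so a half turn about z gives the same grasp; the last joint's range is limited). The gripper opens to 94 mm and grips with 3 to 60 N. Pads are 16 mm wide; open, the fingers measure 119 mm over their backs; the gripper's body (75 mm by 177 mm) begins 78 mm behind the grasp point.
Start: joints at [-1.412, 0.087, 1.371, -0, 1.684, -0.103], TCP at [0.142, -0.531, 0.206] pointing down, gripper open.
Joint ranges: [-3.1, 3.1], [-0.76, 2.03], [0.27, 2.55], [-1.08, 4.22], [0.17, 2.65], [-2.57, 2.57]. Speed limits (rad/s): [2.79, 2.79, 3.14, 3.14, 3.14, 3.14].

## Interface

Orientations are given as [roll, pitch, yaw] about the fixed x, y, z axes, in that order (R = Rz(yaw) Ry(pitch) Rx(roll)).
In Python, from bench import robot gives the robot as it stands.
- The arm moves only by the tool hand_motion, called after "Request:" by a JSON object that holds its "api" and its "payload". Schema: {"type":"object","properties":{"steps":{"type":"object","properties":{"offsets":{"type":"array","items":{"type":"array","items":{"type":"number"},"minItems":5,"maxItems":5},"minItems":1,"maxItems":20}},"additionalProperties":false,"required":["offsets"]},"only":{"type":"string"},"quiet":{"type":"boolean"},"lines":{"type":"string"}},"required":["steps"],"additionalProperties":false}. steps is an object whose key "offsets" holds a list of rows, 1 to 20 of them, each of 5 numbers: the finger opening in m, then dx, dy, dz in m, then a turn about the tool's z in rad; each row shifts and turns the commanded pose from where the row before left it, along the tool's axes as they then stand; what a row does not reach is not made up. A row lasts 1/12 s, in which the tool goes at most 0.0417 m and 0.125 rad, less where a joint would pass 70% of its speed; a pose out of reach is approached as far as the arm can. The fingers move at their own pace and stop on an object; the grip force is fixed at half the most. Time passes only in rows, so rows that do not move let the fingers close. The tool returns the time, the measured TCP pose, the force, the opening and the grip force at its end. only (a regular expression) keeps the lines of the reply that match it, lines (a string "A,B") keeps lines A to B, and quiet returns only ok. Input that does not fit is refused with a message, and nothing moves.
- robot.get_obs(): the state, without advancing time (a new reading comes with each control period).
- robot.snapshot(name): name is "side" or "top" or "wrist"; returns a dict with "color" (400x640x3 uint8, blue, green, red), "fx", "fy", "cx", "cy" (pixels), "k1" (the pictures are not rectified: a ray, as slopes to the right and down, at radius r is drawn at 1 + k1 r^2 times it, then the intrinsics apply), "extrinsics" (4x4, takes a point from world to camera coordinates). Camera axes: x right, y down, z forward; pixel columns grow to the right and rows downward; lengths in m; the calibration is good to about 2 mm. A picture is of the moment at which its call begins. There is no depth.
- robot.close_job(): hands the job in; it is judged then, once.
The state is a dict: "time": time; "joint_positions": joint angles; "qvel": joint speeds; "joint_torque": joint torques, N m; "tool_pos": TCP position; "ee_rot": TCP orientation; "wrist_force": force on the tool from outside, world axes, zero at the start; "wrist_torque": the same for the moment, N m; "width": finger opening in m; "finger_force": force on a finger pad.
Only numpy, scipy, OpenCV 4.12 (cv2) and the standard library are available. Lean on these libraries where they do the work, as an engineer would, in place of code of your own. Each camera call takes 0.05 s, during which the arm holds its last target. There are 200 camera calls.

## Working session

There is one attempt and no reset: what is moved stays moved. The work goes in short steps, Python scripts to look and compute and a tool call to move; the robot and the scene stay as the last step left them, time stands still between calls to the robot, and variables do not carry over. Pictures are saved under pics/ and viewed, at most 10 in all, crops included, and the job is handed in when it is done.

```bash
ls; mkdir -p pics; python3 - <<'E'
from bench import robot
import cv2,pickle
for n in ["top","side"]:
    s=robot.snapshot(n); cv2.imwrite(f"pics/{n}0.png",s["color"]); pickle.dump(s,open(f"pics/{n}0.pkl","wb"))
    print(n,s["fx"],s["fy"],s["cx"],s["cy"],s["k1"],s["extrinsics"])
print(robot.get_obs())
E
```

```text
bench.py
pics
top 381.38916855560154 381.38916855560154 316.8322711068994 200.13314066911263 -0.08538661421070938 [[-1.30880752e-03 -9.99956494e-01  9.23561941e-03 -5.38299945e-03]
 [-9.97292345e-01  6.26137770e-04 -7.35362910e-02  5.35326057e-01]
 [ 7.35273090e-02 -9.30685739e-03 -9.97249777e-01  9.03883852e-01]
 [ 0.00000000e+00  0.00000000e+00  0.00000000e+00  1.00000000e+00]]
side 381.8740474470231 381.8740474470231 313.5579314539691 198.09311601147076 -0.030791530712216138 [[ 0.99408561 -0.10851943  0.00416415 -0.54820668]
 [-0.07773331 -0.73780098 -0.67052759  0.06432936]
 [ 0.07583758  0.66623813 -0.74187291  0.91256672]
 [ 0.          0.          0.          1.        ]]
{'time': 0.1, 'joint_positions': array([-1.41210007e+00,  8.78963122e-02,  1.37207411e+00, -3.76461667e-06,
        1.68358112e+00, -1.03099624e-01]), 'qvel': array([-0.00054564, -0.0004899 , -0.00412923, -0.00029485, -0.00013169,
        0.00178173]), 'joint_torque': array([ 2.49838689e-03, -3.41251123e+01, -3.03302693e+01,  7.20902905e-02,
        3.03543115e-02, -8.76226204e-05]), 'tool_pos': array([ 0.14226704, -0.53078608,  0.20442761]), 'ee_rot': array([-3.13964378e+00, -1.97881338e-04,  2.61795269e-01]), 'wrist_force': array([ 0.24656758, -0.05592101,  0.29632683]), 'wrist_torque': array([-0.00352044,  0.02984386, -0.01496876]), 'finger_force': 0.0, 'width': 0.09409987123324928}
```

View pics/top0.png

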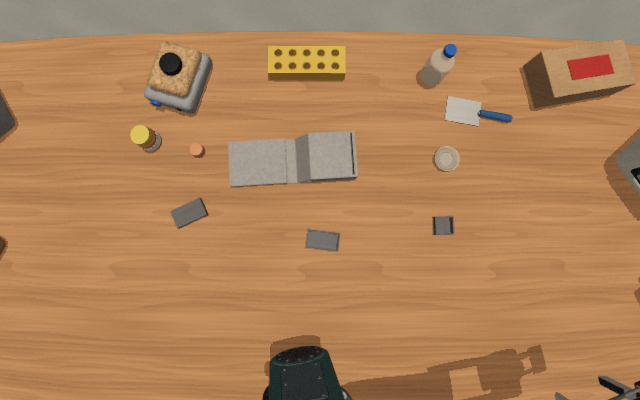

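View pics/side0.png

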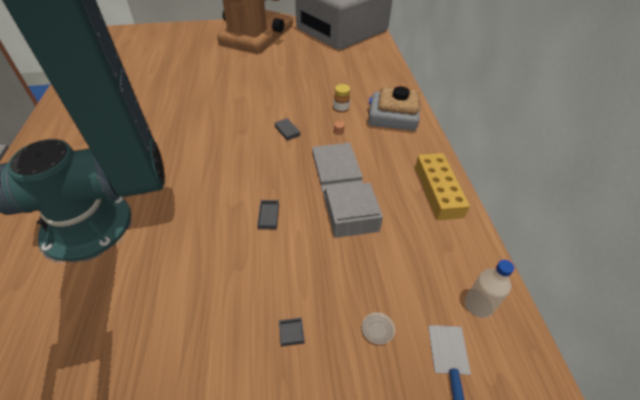

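The top view shows the ramp with its shelf at about (332,156) and its landing at about (258,162). The oblong lids are at (322,240) and (189,213), and the square one is at (443,226). I'll enlarge these to tell which lid is which.

```bash
python3 - <<'E'
import cv2,numpy as np
t=cv2.imread("pics/top0.png"); s=cv2.imread("pics/side0.png")
R=lambda im,x,y,w,h,k:cv2.resize(im[y:y+h,x:x+w],None,fx=k,fy=k,interpolation=cv2.INTER_CUBIC)
a=R(t,160,125,200,135,4)   # 800x540
cv2.imwrite("pics/c1.png",a)
b=R(s,245,105,150,150,4)
cv2.imwrite("pics/c2.png",b)
E
```

```text
(no output)
```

View pics/c1.png

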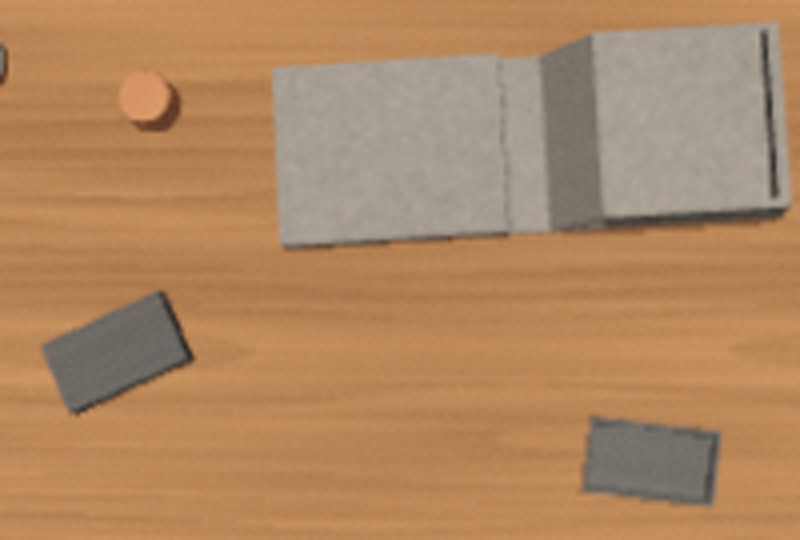

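View pics/c2.png

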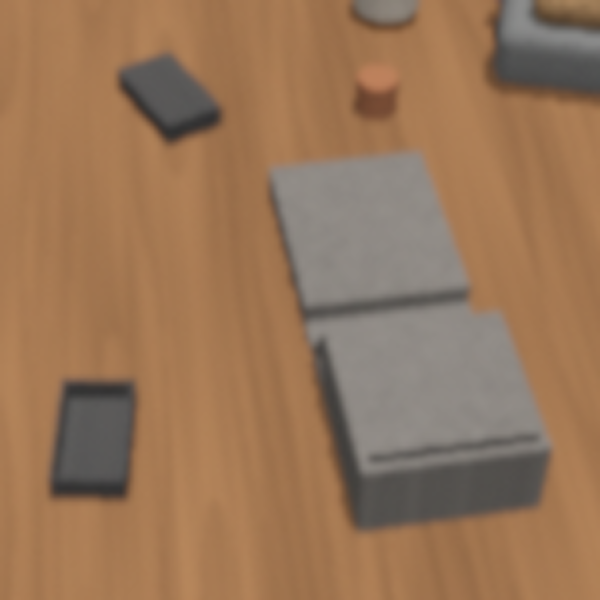

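The lid at top (322,240) shows its rim walls in the side view, so it is the hollow-up one to turn. The one at (189,213) is plain and closed, so it stays. Next I triangulate the corners from both views.

```bash
cat > h.py <<'E'
import numpy as np,cv2,pickle
from scipy.optimize import least_squares
def proj(P,s):
    c=s["extrinsics"]@np.r_[P,1]; u=c[:2]/c[2]; u=u*(1+s["k1"]*(u@u))
    return np.array([s["fx"]*u[0]+s["cx"],s["fy"]*u[1]+s["cy"]])
def tri(obs,g=(0.4,0,0.03)):
    r=least_squares(lambda P:np.concatenate([proj(P,s)-p for s,p in obs]),g)
    return r.x,np.sqrt(np.mean(r.fun**2))
def onz(s,p,z):
    r=least_squares(lambda P:proj(np.r_[P,z],s)-p,[0.4,0]);return r.x
E
python3 - <<'E'
from h import *
T=pickle.load(open("pics/top0.pkl","rb"));S=pickle.load(open("pics/side0.pkl","rb"))
ft=lambda a,b:np.array([160+(a+.5)/4-.5,125+(b+.5)/4-.5]); fs=lambda a,b:np.array([245+(a+.5)/4-.5,105+(b+.5)/4-.5])
pts={"lid f+":((590,418),(134,382)),"lid f-":((583,491),(65,382)),"lid n+":((720,432),(130,482)),"lid n-":((712,504),(54,482)),
"sh edge+":((595,36),(502,313)),"sh out+":((778,25),(547,443)),"sh out-":((789,207),(358,470)),"sh edge-":((605,218),(325,340)),
"la f-":((283,246),(270,170)),"la f+":((273,70),(422,152)),"la n+":((498,55),(467,290)),"la n-":((508,234),(305,310)),
"tu r+":((162,292),(171,55)),"tu r-":((190,358),(218,112))}
for k,(a,b) in pts.items():
    P,e=tri([(T,ft(*a)),(S,fs(*b))]); print(k,P.round(4),round(e,2))
print("lid rim at z=.018",[onz(T,ft(*pts["lid "+k][0]),.018).round(4) for k in ("f+","f-","n+","n-")])
for z,q in((.056,"sh "),(.02,"la ")): print(q,[(k,onz(T,ft(*pts[k][0]),z).round(4)) for k in pts if k.startswith(q)])
E
```

```text
lid f+ [0.465  0.0176 0.0151] 0.07
lid f- [0.4217 0.0219 0.0154] 0.13
lid n+ [ 0.4578 -0.061   0.0153] 0.31
lid n- [ 0.4139 -0.056   0.0149] 0.16
sh edge+ [0.6911 0.0142 0.0555] 0.24
sh out+ [ 0.6951 -0.0936  0.0605] 0.23
sh out- [ 0.5872 -0.0992  0.0576] 0.28
sh edge- [0.5824 0.0083 0.0499] 0.07
la f- [0.5697 0.2046 0.0194] 0.0
la f+ [0.6792 0.2128 0.0195] 0.16
la n+ [0.6871 0.0745 0.0167] 0.33
la n- [0.5775 0.0677 0.0161] 0.09
tu r+ [0.5243 0.2586 0.0849] 4.23
tu r- [0.516  0.2576 0.0306] 4.87
lid rim at z=.018 [array([0.4653, 0.0176]), array([0.4214, 0.0218]), array([ 0.4567, -0.0609]), array([ 0.4135, -0.0558])]
sh  [('sh edge+', array([0.6902, 0.0142])), ('sh out+', array([ 0.6971, -0.0941])), ('sh out-', array([ 0.5884, -0.0994])), ('sh edge-', array([0.5819, 0.0083]))]
la  [('la f-', array([0.5696, 0.2045])), ('la f+', array([0.6785, 0.2127])), ('la n+', array([0.6874, 0.0742])), ('la n-', array([0.5768, 0.0674]))]
```

Heights agree: rim 15–18 mm, shelf about 56, landing about 18. The lid's centre is at (0.439,-0.019) with its x axis at 1.466 rad. The ramp's origin is at (0.636,0.012) with yaw 1.632. Now I move above the lid.

Request:
{"api": "hand_motion", "payload": {"steps": {"offsets": [[0.094, 0.0262, -0.0261, 0.006, 0], [0.094, 0.0262, -0.0261, 0.006, 0], [0.094, 0.0262, -0.0261, 0.006, 0], [0.094, 0.0262, -0.0261, 0.006, 0], [0.094, 0.0262, -0.0261, 0.006, 0], [0.094, 0.0262, -0.0261, 0.006, 0], [0.094, 0.0262, -0.0261, 0.006, 0], [0.094, 0.0262, -0.0261, 0.006, 0], [0.094, 0.0262, -0.0261, 0.006, 0], [0.094, 0.0262, -0.0261, 0.006, 0], [0.094, 0.0262, -0.0261, 0.006, 0], [0.094, 0.0262, -0.0261, 0.006, 0], [0.094, 0.0262, -0.0261, 0.006, 0], [0.094, 0.0262, -0.0261, 0.006, 0], [0.094, 0.0262, -0.0261, 0.006, 0], [0.094, 0.0262, -0.0261, 0.006, 0]]}}}

```text
time: 1.43
tool_pos: [0.4394, -0.0175, 0.1089]
ee_rot: [3.141, 0.0, 0.262]
wrist_force: [0.4, -0.7, -0.0]
width: 0.094
finger_force: 0.0
```

Request:
{"api": "hand_motion", "payload": {"steps": {"offsets": [[0.094, 0, 0, 0, -0.12], [0.094, 0, 0, 0, -0.12], [0.094, 0, 0, 0, -0.12], [0.094, 0, 0, 0, -0.12], [0.094, 0, 0, 0, -0.12], [0.094, 0, 0, 0, -0.12], [0.094, 0, 0, 0, -0.12], [0.094, 0, 0, 0, -0.12], [0.094, 0, 0, 0, -0.12], [0.094, 0, 0, 0, -0.12], [0.094, 0, 0, 0, 0], [0.094, 0, 0, 0, 0]]}}}

```text
time: 2.43
tool_pos: [0.4389, -0.0194, 0.1091]
ee_rot: [-3.141, 0.0, 1.459]
wrist_force: [-0.3, -0.4, 0.4]
width: 0.094
finger_force: 0.0
```

```bash
python3 - <<'E'
from bench import robot
import cv2,pickle
s=robot.snapshot("wrist"); cv2.imwrite("pics/w1.png",s["color"]); pickle.dump(s,open("pics/w1.pkl","wb"))
E
```

```text
(no output)
```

View pics/w1.png

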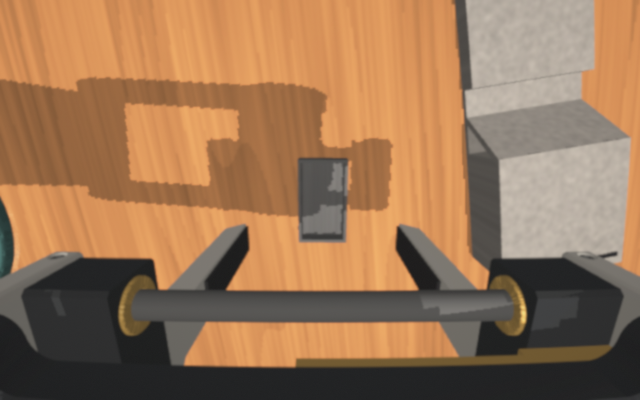

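The lid at (323,200) is centred between the fingertips at (240,240) and (405,240), aligned with them and hollow up. I'll lower and grip.

Request:
{"api": "hand_motion", "payload": {"steps": {"offsets": [[0.094, 0, 0, 0.02, 0], [0.094, 0, 0, 0.02, 0], [0.094, 0, 0, 0.02, 0], [0.094, 0, 0, 0.02, 0], [0.094, 0, 0, 0.012, 0], [0.094, 0, 0, 0.008, 0], [0.094, 0, 0, 0.004, 0], [0.094, 0, 0, 0, 0]]}}}

```text
time: 3.15
tool_pos: [0.4387, -0.0194, 0.0048]
ee_rot: [-3.14, 0.0, 1.461]
wrist_force: [-0.3, -0.5, -0.4]
width: 0.094
finger_force: 0.0
```

Request:
{"api": "hand_motion", "payload": {"steps": {"offsets": [[0.03, 0, 0, 0, 0], [0.03, 0, 0, 0, 0], [0.03, 0, 0, 0, 0], [0.03, 0, 0, 0, 0], [0.03, 0, 0, 0, 0], [0.03, 0, 0, 0, 0], [0.03, 0, 0, 0, 0], [0.03, 0, 0, 0, 0], [0.03, 0, 0, 0, 0], [0.03, 0, 0, 0, 0]]}}}

```text
time: 3.98
tool_pos: [0.4392, -0.0194, 0.0056]
ee_rot: [3.141, 0.0, 1.462]
wrist_force: [0.8, -0.2, 0.8]
width: 0.0455
finger_force: 30.0
```

Request:
{"api": "hand_motion", "payload": {"steps": {"offsets": [[0.03, 0, 0, -0.02, 0], [0.03, 0, 0, -0.03, 0], [0.03, 0, 0, -0.03, 0], [0.03, 0, 0, -0.02, 0], [0.03, 0, 0.0252, 0, 0], [0.03, 0, 0.0252, 0, 0], [0.03, 0, 0.0252, 0, 0], [0.03, 0, 0.0252, 0, 0], [0.03, 0, 0.0252, 0, 0], [0.03, 0, 0.0252, 0, 0], [0.03, 0, 0.0252, 0, 0], [0.03, -0.0014, 0.0252, 0, 0], [0.03, 0, 0, 0, -0.06], [0.03, 0, 0, 0, -0.06], [0.03, 0, 0, 0, -0.05], [0.03, 0, 0, 0, 0], [0.03, 0, 0, 0, 0]]}}}

```text
time: 5.4
tool_pos: [0.6392, -0.0427, 0.1049]
ee_rot: [-3.141, -0.0, 1.63]
wrist_force: [0.2, 0.4, -0.8]
width: 0.0454
finger_force: 30.0
```

```bash
python3 - <<'E'
from bench import robot
import cv2,pickle,numpy as np
I=[]
for n,(x,y,w,h) in {"top":(280,110,110,100),"side":(300,130,110,100)}.items():
    s=robot.snapshot(n); pickle.dump(s,open(f"pics/{n}2.pkl","wb"))
    I.append(cv2.resize(s["color"][y:y+h,x:x+w],(400,364)))
cv2.imwrite("pics/c3.png",np.hstack(I))
E
```

```text
(no output)
```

View pics/c3.png

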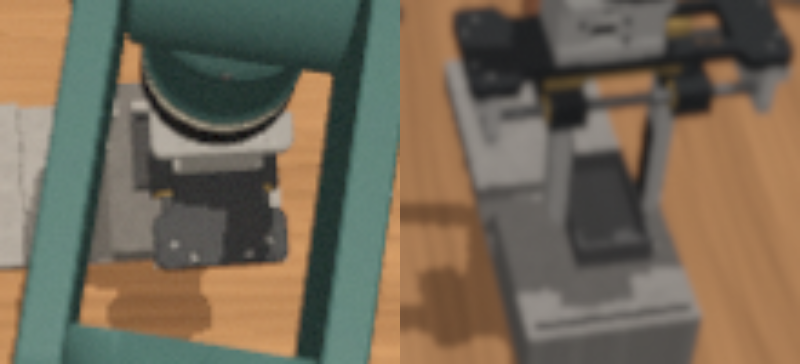

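The side view shows the lid at (605,205), gripped level, hollow up and lengthways over the shelf. I'll lower it gently and release.

Request:
{"api": "hand_motion", "payload": {"steps": {"offsets": [[0.03, 0, 0, 0.015, 0], [0.03, 0, 0, 0.015, 0], [0.03, 0, 0, 0.008, 0], [0.03, 0, 0, 0.003, 0], [0.03, 0, 0, 0.0015, 0], [0.03, 0, 0, 0, 0], [0.03, 0, 0, 0, 0]]}}}

```text
time: 6.08
tool_pos: [0.64, -0.0428, 0.0639]
ee_rot: [3.14, 0.0, 1.632]
wrist_force: [-0.1, -0.6, -0.8]
width: 0.0453
finger_force: 30.0
```

Request:
{"api": "hand_motion", "payload": {"steps": {"offsets": [[0.03, 0, 0, 0.001, 0], [0.03, 0, 0, 0, 0]]}}}

```text
time: 6.25
tool_pos: [0.6399, -0.0428, 0.0627]
ee_rot: [3.14, 0.0, 1.632]
wrist_force: [0.0, 0.2, -0.0]
width: 0.0455
finger_force: 30.0
```

Request:
{"api": "hand_motion", "payload": {"steps": {"offsets": [[0.03, 0, 0, 0.001, 0], [0.03, 0, 0, 0, 0]]}}}

```text
time: 6.42
tool_pos: [0.6399, -0.0428, 0.0616]
ee_rot: [3.14, 0.0, 1.632]
wrist_force: [-0.2, 0.2, 1.4]
width: 0.0459
finger_force: 30.0
```

Request:
{"api": "hand_motion", "payload": {"steps": {"offsets": [[0.03, 0, 0, 0.0007, 0], [0.03, 0, 0, 0, 0]]}}}

```text
time: 6.58
tool_pos: [0.6399, -0.0428, 0.0616]
ee_rot: [3.14, 0.0, 1.632]
wrist_force: [-0.5, -0.2, 5.4]
width: 0.0454
finger_force: 30.0
```

Request:
{"api": "hand_motion", "payload": {"steps": {"offsets": [[0.094, 0, 0, 0, 0], [0.094, 0, 0, 0, 0], [0.094, 0, 0, 0, 0], [0.094, 0, 0, 0, 0], [0.094, 0, 0, 0, 0], [0.094, 0, 0, 0, 0], [0.094, 0, 0, 0, 0], [0.094, 0, 0, 0, 0], [0.094, 0, 0, 0, 0], [0.094, 0, 0, 0, 0]]}}}

```text
time: 7.42
tool_pos: [0.6394, -0.0428, 0.0603]
ee_rot: [3.142, 0.0, 1.632]
wrist_force: [0.4, -0.4, -1.0]
width: 0.0942
finger_force: 0.0
```

Request:
{"api": "hand_motion", "payload": {"steps": {"offsets": [[0.094, 0, 0, -0.03, 0], [0.094, 0, 0, -0.03, 0], [0.028, -0.025, 0, 0, 0], [0.028, -0.025, 0, 0, 0], [0.028, -0.022, 0, 0, 0], [0.028, 0, 0, 0, 0], [0.028, 0, 0, 0, 0], [0.028, 0, 0, 0, 0], [0.028, 0, 0, 0, 0], [0.028, 0, 0, 0, 0], [0.028, 0, 0, 0.03, 0], [0.028, 0, 0, 0.02, 0], [0.028, 0, 0, 0.004, 0], [0.028, 0, 0, 0, 0], [0.028, 0, 0, 0, 0]]}}}

```text
time: 8.67
tool_pos: [0.6442, -0.1142, 0.0669]
ee_rot: [3.141, 0.0, 1.632]
wrist_force: [-0.3, 0.6, 0.6]
width: 0.0281
finger_force: 0.0
```

```bash
python3 - <<'E'
from bench import robot
import cv2
s=robot.snapshot("side")["color"]; w=robot.snapshot("wrist")["color"]
import numpy as np
cv2.imwrite("pics/c4.png",np.hstack([cv2.resize(s[130:230,300:400],(400,400)),cv2.resize(w,(400,250))[[*range(250)]+[249]*150]]))
E
```

```text
(no output)
```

View pics/c4.png

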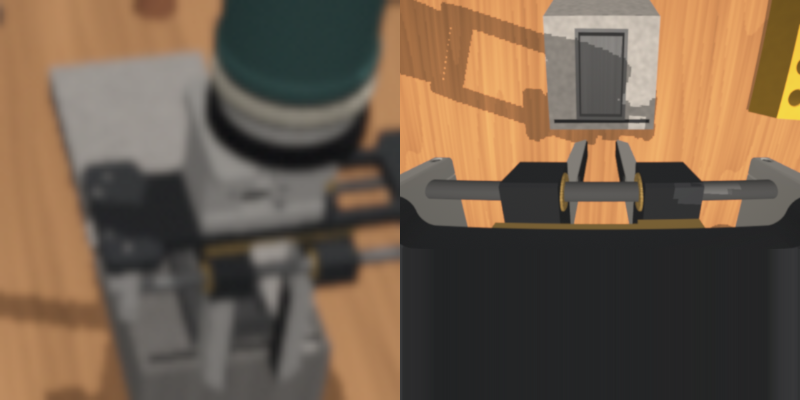

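The lid at (602,75) in the wrist half lies hollow up on the shelf, in line with the two fingertips (602,160). I'll push at 48 mm/s.

Request:
{"api": "hand_motion", "payload": {"steps": {"offsets": [[0.028, 0.004, 0, 0, 0], [0.028, 0.004, 0, 0, 0], [0.028, 0.004, 0, 0, 0], [0.028, 0.004, 0, 0, 0], [0.028, 0.004, 0, 0, 0], [0.028, 0.004, 0, 0, 0], [0.028, 0.004, 0, 0, 0], [0.028, 0.004, 0, 0, 0], [0.028, 0.004, 0, 0, 0], [0.028, 0.004, 0, 0, 0], [0.028, 0.004, 0, 0, 0], [0.028, 0.004, 0, 0, 0], [0.028, 0.004, 0, 0, 0], [0.028, 0.004, 0, 0, 0], [0.028, 0.004, 0, 0, 0], [0.028, 0.004, 0, 0, 0], [0.028, 0.004, 0, 0, 0], [0.028, 0.004, 0, 0, 0], [0.028, 0.004, 0, 0, 0], [0.028, 0.004, 0, 0, 0]]}}}

```text
time: 10.43
tool_pos: [0.6389, -0.0344, 0.0663]
ee_rot: [-3.142, 0.0, 1.632]
wrist_force: [-0.8, -0.7, 0.0]
width: 0.0278
finger_force: 0.3
```

Request:
{"api": "hand_motion", "payload": {"steps": {"offsets": [[0.028, 0.004, 0, 0, 0], [0.028, 0.004, 0, 0, 0], [0.028, 0.004, 0, 0, 0], [0.028, 0.004, 0, 0, 0], [0.028, 0.004, 0, 0, 0], [0.028, 0.004, 0, 0, 0], [0.028, 0.004, 0, 0, 0], [0.028, 0.004, 0, 0, 0], [0.028, 0.004, 0, 0, 0], [0.028, 0.004, 0, 0, 0], [0.028, 0.004, 0, 0, 0], [0.028, 0.004, 0, 0, 0]]}}}

```text
time: 11.43
tool_pos: [0.636, 0.0136, 0.0662]
ee_rot: [-3.142, -0.0, 1.632]
wrist_force: [-0.7, 1.0, -0.2]
width: 0.0281
finger_force: 0.1
```

```bash
python3 - <<'E'
from bench import robot
import cv2,numpy as np
s=robot.snapshot("side")["color"]; w=robot.snapshot("wrist")["color"]
cv2.imwrite("pics/c5.png",np.hstack([cv2.resize(s[110:230,290:410],(400,400)),cv2.resize(w[:200,160:480],(400,400))]))
E
```

```text
(no output)
```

View pics/c5.png

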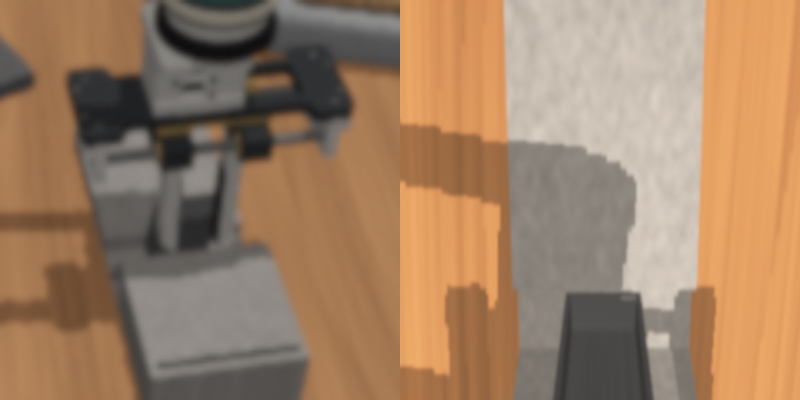

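In the wrist half, the lid's front (605,295) stands in the groove. The lid leans steeply on the slope against the fingertips, straight. I keep pushing level.

Request:
{"api": "hand_motion", "payload": {"steps": {"offsets": [[0.028, 0.004, 0, 0, 0], [0.028, 0.004, 0, 0, 0], [0.028, 0.004, 0, 0, 0], [0.028, 0.004, 0, 0, 0], [0.028, 0.004, 0, 0, 0], [0.028, 0.004, 0, 0, 0], [0.028, 0.004, 0, 0, 0], [0.028, 0.004, 0, 0, 0], [0.028, 0.004, 0, 0, 0], [0.028, 0.004, 0, 0, 0], [0.028, 0.004, 0, 0, 0], [0.028, 0.004, 0, 0, 0], [0.028, 0.004, 0, 0, 0], [0.028, 0.004, 0, 0, 0], [0.028, 0.004, 0, 0, 0]]}}}

```text
time: 12.78
tool_pos: [0.6323, 0.0735, 0.0662]
ee_rot: [-3.142, 0.0, 1.632]
wrist_force: [-0.1, -0.5, -0.1]
width: 0.0277
finger_force: 0.0
```

Request:
{"api": "hand_motion", "payload": {"steps": {"offsets": [[0.028, 0.004, 0, 0, 0], [0.028, 0.004, 0, 0, 0], [0.028, 0.004, 0, 0, 0], [0.028, 0.004, 0, 0, 0], [0.028, 0.004, 0, 0, 0], [0.028, 0.004, 0, 0, 0], [0.028, 0.004, 0, 0, 0], [0.028, 0.004, 0, 0, 0], [0.028, 0.004, 0, 0, 0], [0.028, 0.004, 0, 0, 0], [0.028, 0.004, 0, 0, 0], [0.028, 0, 0, 0, 0], [0.028, 0, 0, 0, 0], [0.028, 0, 0, 0, 0]]}}}

```text
time: 13.95
tool_pos: [0.6297, 0.1169, 0.0663]
ee_rot: [3.142, 0.0, 1.632]
wrist_force: [1.3, -0.7, 0.2]
width: 0.0283
finger_force: 0.0
```

```bash
python3 - <<'E'
from bench import robot
import cv2,numpy as np
s=robot.snapshot("side")["color"]; w=robot.snapshot("wrist")["color"]
cv2.imwrite("pics/c6.png",np.hstack([cv2.resize(s[90:210,290:410],(400,400)),cv2.resize(w,(400,250))[[*range(250)]+[249]*150]]))
E
```

```text
(no output)
```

View pics/c6.png

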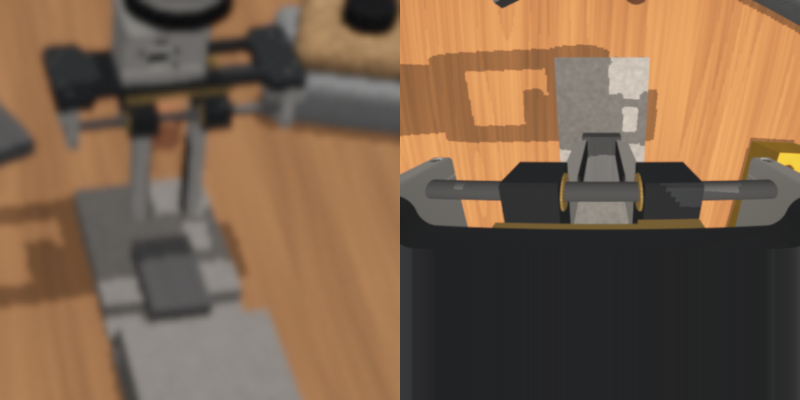

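The lid lies closed face up at the near end of the landing (172,280 in the side half). I raise the arm clear and measure it.

Request:
{"api": "hand_motion", "payload": {"steps": {"offsets": [[0.028, 0, 0, -0.03, 0], [0.028, 0, 0, -0.04, 0], [0.028, 0, 0, -0.04, 0], [0.028, 0, 0, -0.04, 0], [0.028, -0.03, -0.01, 0, 0], [0.028, -0.04, 0, 0, 0], [0.028, -0.04, 0, 0, 0], [0.028, -0.04, 0, 0, 0], [0.028, -0.04, 0, 0, 0], [0.028, -0.04, 0, 0, 0], [0.028, -0.04, 0, 0, 0], [0.028, -0.04, 0, 0, 0], [0.028, -0.04, 0, 0, 0], [0.028, 0, 0, 0, 0], [0.028, 0, 0, 0, 0]]}}}

```text
time: 15.3
tool_pos: [0.6404, -0.2356, 0.2152]
ee_rot: [-3.14, -0.001, 1.627]
wrist_force: [0.6, -0.1, 0.2]
width: 0.0281
finger_force: 0.0
```

```bash
python3 - <<'E'
from bench import robot
import cv2,numpy as np,pickle
I=[]
for n,(x,y) in {"top":(215,115),"side":(300,120)}.items():
    s=robot.snapshot(n); pickle.dump(s,open(f"pics/{n}3.pkl","wb"))
    I.append(cv2.resize(s["color"][y:y+100,x:x+80],(400,500),interpolation=cv2.INTER_CUBIC))
cv2.imwrite("pics/c7.png",np.hstack(I))
E
```

```text
(no output)
```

View pics/c7.png

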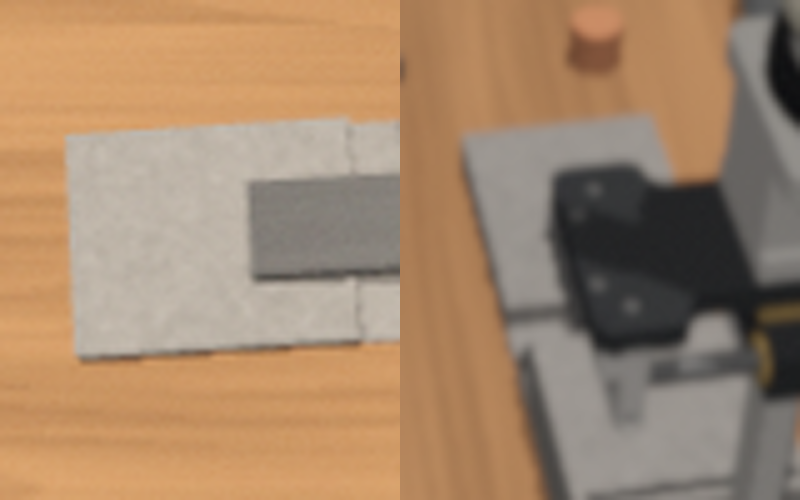

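In the top half, the lid's downhill end is at (250,182)–(255,278), straight on the ramp. The crop cuts off its uphill end, and the viewing budget is used up, so I'll measure the rest numerically.

```bash
python3 - <<'E'
from h import *
T=pickle.load(open("pics/top3.pkl","rb")); g=T["color"].astype(float).mean(2)
print(g[157:163,255:320].mean(0).astype(int).tolist())
o=np.array([.636,.012]);d=np.array([-.0612,.998])
f=lambda u,v,z:((onz(T,(u,v),z)-o)@d, (onz(T,(u,v),z)-o)@[d[1],-d[0]])
print("front",f(264.6,151,.038),f(265.6,169,.038))
for u in range(275,300,5): print(u,g[148:178,u].astype(int).tolist())
# predicted right end for a flat lid and a tilted one
P0=o+d*(f(264.9,160,.038)[0]-.08)
print("flat right end px",proj(np.r_[P0,.038],T),"groove edge",proj(np.r_[o+d*.058,.02],T))
E
```

```text
[178, 177, 179, 179, 179, 179, 180, 180, 178, 159, 128, 124, 124, 125, 125, 125, 125, 125, 125, 125, 125, 125, 125, 126, 126, 126, 127, 127, 127, 127, 127, 127, 127, 127, 127, 128, 128, 128, 129, 128, 128, 128, 117, 126, 135, 135, 132, 133, 133, 134, 134, 134, 135, 134, 152, 173, 180, 180, 181, 182, 182, 181, 179, 179, 180]
front (np.float64(0.10630172866175958), np.float64(0.022876610472687738)) (np.float64(0.10609418534251125), np.float64(-0.02087543359143173))
275 [182, 178, 162, 126, 126, 125, 123, 128, 128, 125, 128, 125, 123, 124, 125, 124, 124, 126, 130, 126, 123, 100, 89, 149, 177, 179, 181, 179, 176, 177]
280 [175, 173, 151, 127, 126, 125, 127, 125, 127, 128, 128, 127, 126, 124, 126, 125, 126, 127, 133, 128, 118, 84, 95, 148, 176, 181, 182, 179, 176, 176]
285 [168, 154, 137, 127, 127, 126, 128, 127, 127, 128, 128, 126, 126, 128, 127, 129, 132, 130, 131, 128, 116, 79, 133, 177, 180, 180, 178, 178, 178, 175]
290 [181, 171, 129, 128, 127, 125, 127, 129, 130, 129, 129, 129, 127, 126, 127, 129, 131, 131, 130, 127, 113, 76, 117, 152, 181, 180, 180, 181, 181, 180]
295 [154, 148, 130, 128, 128, 129, 128, 127, 129, 132, 128, 130, 128, 127, 125, 130, 134, 131, 130, 123, 96, 86, 126, 152, 180, 182, 183, 186, 181, 184]
flat right end px [298.26036003 158.33874856] groove edge [285.74267777 160.47038883]
```

The lid lies along the ramp with its front at x≈106 mm, so its centre is at about 66 mm. That is only just inside the 65 mm limit and partly over the groove. The fingers don't fit behind it, so I'll grip it across its width and shift it about 45 mm further along.

Request:
{"api": "hand_motion", "payload": {"steps": {"offsets": [[0.094, 0.0399, 0.0013, 0, 0], [0.094, 0.0399, 0.0013, 0, 0], [0.094, 0.0399, 0.0013, 0, 0], [0.094, 0.0399, 0.0013, 0, 0], [0.094, 0.0399, 0.0013, 0, 0], [0.094, 0.0399, 0.0013, 0, 0], [0.094, 0.0399, 0.0013, 0, 0], [0.094, 0.0399, 0.0013, 0, 0], [0.094, 0, 0, 0, 0], [0.094, 0, 0, 0.035, 0], [0.094, 0, 0, 0.035, 0], [0.094, 0, 0, 0.035, 0], [0.094, 0, 0, 0.03, 0], [0.094, 0, 0, 0, 0], [0.094, 0, 0, 0, 0]]}}}

```text
time: 16.65
tool_pos: [0.6301, 0.0873, 0.0797]
ee_rot: [-3.137, -0.0, 1.634]
wrist_force: [0.6, -0.2, -0.5]
width: 0.094
finger_force: 0.0
```

```bash
python3 - <<'E'
from h import *
from bench import robot
s=robot.snapshot("wrist"); cv2.imwrite("pics/w8.png",s["color"]); g=s["color"].astype(float).mean(2)
o=np.array([.636,.012]);d=np.array([-.0612,.998]);n=np.array([.998,.0612])
for x,y,z,l in[(.106,.023,.038,"front+"),(.106,-.023,.038,"front-"),(.058,.03,.02,"groove")]:
    print(l,proj(np.r_[o+d*x+n*y,z],s).round(1))
c=proj(np.r_[o+d*.106,.038],s); u,v=c.round().astype(int)
print("col",g[v-25:v+25,u-3:u+4].mean(1).astype(int).tolist())
print("row",v+12,u-50,g[v+10:v+14,u-50:u+50].mean(0).astype(int).tolist())
E
```

```text
front+ [356.3 179.6]
front- [295.2 179.5]
groove [360.6 231.6]
col [124, 124, 124, 125, 125, 125, 125, 125, 125, 125, 125, 124, 124, 124, 123, 122, 117, 102, 77, 61, 61, 69, 76, 79, 79, 79, 79, 79, 79, 79, 79, 79, 79, 79, 79, 79, 79, 79, 79, 79, 79, 79, 79, 79, 79, 79, 79, 79, 79, 79]
row 192 276 [124, 123, 122, 121, 120, 120, 120, 120, 120, 119, 118, 118, 117, 117, 118, 119, 119, 116, 108, 96, 84, 80, 79, 80, 81, 81, 82, 82, 83, 82, 81, 80, 80, 80, 80, 79, 79, 79, 78, 79, 79, 79, 80, 79, 79, 80, 79, 79, 79, 79, 80, 80, 79, 79, 80, 80, 80, 79, 80, 80, 80, 80, 81, 81, 80, 79, 79, 78, 78, 79, 80, 80, 84, 93, 106, 117, 122, 125, 133, 149, 168, 181, 187, 190, 191, 192, 192, 191, 187, 176, 157, 137, 125, 120, 119, 119, 119, 120, 120, 121]
```

The fingers straddle the lid centrally: its middle is at column 322 and the finger midline is at 323. I'll lower, grip, lift slightly and shift.

Request:
{"api": "hand_motion", "payload": {"steps": {"offsets": [[0.094, 0, 0, 0.02, 0], [0.094, 0, 0, 0.02, 0], [0.094, 0, 0, 0.01, 0], [0.094, 0, 0, 0.003, 0], [0.094, 0, 0, 0, 0], [0.094, 0, 0, 0, 0]]}}}

```text
time: 17.2
tool_pos: [0.6332, 0.0864, 0.0303]
ee_rot: [3.138, 0.0, 1.632]
wrist_force: [-0.7, -0.2, 1.2]
width: 0.0938
finger_force: 0.0
```

Request:
{"api": "hand_motion", "payload": {"steps": {"offsets": [[0.03, 0, 0, 0, 0], [0.03, 0, 0, 0, 0], [0.03, 0, 0, 0, 0], [0.03, 0, 0, 0, 0], [0.03, 0, 0, 0, 0], [0.03, 0, 0, 0, 0], [0.03, 0, 0, 0, 0], [0.03, 0, 0, 0, 0], [0.03, 0, 0, 0, 0], [0.03, 0, 0, 0, 0]]}}}

```text
time: 18.03
tool_pos: [0.6319, 0.0862, 0.0282]
ee_rot: [-3.141, 0.0, 1.632]
wrist_force: [0.5, 0.5, 0.3]
width: 0.0456
finger_force: 30.0
```

Request:
{"api": "hand_motion", "payload": {"steps": {"offsets": [[0.03, 0, 0, -0.004, 0], [0.03, 0, 0, -0.004, 0], [0.03, 0.01, 0, 0, 0], [0.03, 0.012, 0, 0, 0], [0.03, 0.012, 0, 0, 0], [0.03, 0.01, 0, 0, 0], [0.03, 0, 0, 0, 0], [0.03, 0, 0, 0.003, 0], [0.03, 0, 0, 0.003, 0], [0.03, 0, 0, 0.0015, 0], [0.03, 0, 0, 0, 0], [0.03, 0, 0, 0, 0]]}}}

```text
time: 19.03
tool_pos: [0.6292, 0.1296, 0.0285]
ee_rot: [-3.141, 0.0, 1.631]
wrist_force: [-0.3, 0.6, -0.9]
width: 0.0457
finger_force: 30.0
```

Request:
{"api": "hand_motion", "payload": {"steps": {"offsets": [[0.03, 0, 0, 0.0008, 0], [0.03, 0, 0, 0, 0], [0.03, 0, 0, 0, 0]]}}}

```text
time: 19.28
tool_pos: [0.6294, 0.1297, 0.0282]
ee_rot: [3.141, 0.0, 1.631]
wrist_force: [-0.6, -0.1, 0.7]
width: 0.0457
finger_force: 30.0
```

Request:
{"api": "hand_motion", "payload": {"steps": {"offsets": [[0.03, 0, 0, 0.001, 0], [0.03, 0, 0, 0, 0], [0.03, 0, 0, 0, 0]]}}}

```text
time: 19.53
tool_pos: [0.6294, 0.1297, 0.0282]
ee_rot: [3.141, 0.001, 1.632]
wrist_force: [-2.5, -1.7, 4.6]
width: 0.0455
finger_force: 30.0
```

Request:
{"api": "hand_motion", "payload": {"steps": {"offsets": [[0.094, 0, 0, 0, 0], [0.094, 0, 0, 0, 0], [0.094, 0, 0, 0, 0], [0.094, 0, 0, 0, 0], [0.094, 0, 0, 0, 0], [0.094, 0, 0, 0, 0], [0.094, 0, 0, 0, 0], [0.094, 0, 0, 0, 0], [0.094, 0, 0, -0.03, 0], [0.094, 0, 0, -0.04, 0], [0.094, 0, 0, -0.04, 0], [0.094, 0, 0, -0.04, 0], [0.094, -0.04, -0.01, 0, 0], [0.094, -0.04, -0.04, 0, 0], [0.094, -0.04, -0.04, 0, 0], [0.094, -0.04, -0.04, 0, 0], [0.094, -0.04, -0.04, 0, 0], [0.094, -0.04, -0.04, 0, 0], [0.094, -0.04, -0.04, 0, 0], [0.094, -0.04, 0, 0, 0]]}}}

```text
time: 21.2
tool_pos: [0.4536, -0.1368, 0.1767]
ee_rot: [-3.139, -0.001, 1.633]
wrist_force: [0.9, 0.5, 0.1]
width: 0.0941
finger_force: 0.0
```

Request:
{"api": "hand_motion", "payload": {"steps": {"offsets": [[0.094, -0.04, 0, 0, 0], [0.094, -0.04, 0, 0, 0], [0.094, -0.04, 0, 0, 0], [0.094, 0, 0, 0, 0], [0.094, 0, 0, 0, 0]]}}}

```text
time: 21.62
tool_pos: [0.4653, -0.259, 0.1765]
ee_rot: [-3.141, -0.001, 1.628]
wrist_force: [-0.5, 1.0, -0.3]
width: 0.0938
finger_force: 0.0
```

```bash
python3 - <<'E'
from h import *
from bench import robot
o=np.array([.636,.012]);d=np.array([-.0612,.998]);n=np.array([.998,.0612])
T0=pickle.load(open("pics/top0.pkl","rb"));S0=pickle.load(open("pics/side0.pkl","rb"))
for nm,s0 in(("top",T0),("side",S0)):
    s=robot.snapshot(nm); pickle.dump(s,open(f"pics/{nm}9.pkl","wb")); cv2.imwrite(f"pics/{nm}9.png",s["color"])
    g=s["color"].astype(int).mean(2);g0=s0["color"].astype(int).mean(2)
    # lid pixels: darker than before by a lot, within landing projected
    poly=np.array([proj(np.r_[o+d*x+n*y,.03],s) for x,y in((.0,-.07),(.0,.07),(.21,.07),(.21,-.07))])
    m=np.zeros(g.shape,np.uint8);cv2.fillPoly(m,[poly.round().astype(np.int32)],1)
    k=((g0-g>30)&(m>0)).astype(np.uint8)
    N,L,st,ce=cv2.connectedComponentsWithStats(k)
    for i in range(1,N):
        if st[i,4]>60:
            print(nm,st[i],cv2.minAreaRect(np.argwhere(L==i)[:,::-1].astype(np.float32)))
    for x in(.07,.11):
        print("pred flat lid centre offset",x,proj(np.r_[o+d*x,.038],s).round(1))
    # other lid region change
    q=slice(195,232),slice(165,215)
    if nm=="top": print("turned lid diff",np.abs(g-g0)[q].max())
E
```

```text
top [247 151  34  21 658] ((263.5, 161.0), (20.0, 33.0), 90.0)
pred flat lid centre offset 0.07 [280.2 159.4]
pred flat lid centre offset 0.11 [263.5 160.5]
turned lid diff 17.999999999999986
side [327 151  22  25 408] ((337.18804931640625, 163.29359436035156), (25.573963165283203, 17.43244171142578), 73.3007583618164)
side [316 182  19  15 186] ((324.6470947265625, 188.08824157714844), (16.00735092163086, 15.279744148254395), 75.96376037597656)
pred flat lid centre offset 0.07 [341.  170.8]
pred flat lid centre offset 0.11 [337.8 160.5]
```

The lid's centre is at ramp x≈110 mm in both views, on the middle line, and its 33 x 20 px outline matches a flat lid. The other lid is unchanged. I hand in the job.

```bash
python3 -c "
from bench import robot
print(robot.close_job())"
```

```text
the job is handed in; nothing more can be done
None
```

The lid was turned over and now lies hollow side down on the landing, centred at about ramp x = 110 mm; the push left it at 66 mm, just inside the limit, so I gripped it and moved it 44 mm further; the other oblong lid looks unmoved, and the job was handed in at about 22 s with no verdict returned.

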